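# Hang the cutlery basket on the gravity rail

### The job

Take the cutlery basket with the roller hook, hang its wheel gently on the open upper end of the sloped rail and run it by hand, wheel on the rail, under the keeper strip until it is past the sprung latch and the latch has come up again; only then, still in the upper half of the run and with the wheel lying on the rail, let it go so that it rolls by itself, and check that it has come right down to the stop. Do not bear hard on the rail while putting it on (stay below about 1 kg of push), do not tip the basket, and leave everything else on the counter where it stands.

Things in the scene. Friction and masses are not known exactly. Their poses are not given: they have to be found in the camera images.
- grip (a point): Centre of the hanger's black plastic grip, a block 20 mm (its x) by 34 (y) by 36 high; grasp here. The hanger, 0.4 to 0.6 kg, is one stiff piece standing on the counter: perforated steel cutlery basket 86 mm wide, 71 tall, base 234 mm below this point, a steel hook rising from it with a white wheel at the top, the grip above. Axes: x along the axle, y the way it rolls, z up.
- axle (a point): Centre of the hanger's grooved wheel, 56 mm straight below the grip's centre. Tread 24 mm across, groove 13 mm wide between flanges 36 mm across, 22 mm wide overall. It turns freely. Lying on the rail, its centre is 12 mm over the bar's top edge.
- hook_foot (a point): Top of the hook's foot, 90 mm below the wheel's tread, right under the wheel; the spoons reach no higher. Seen along y the hook is a C with its mouth open to +x: wheel above, this foot below, between them on the -x side a 4 mm thick, 26 mm wide upright, 14 to 18 mm off centre. The rail's bar comes into this mouth.
- rail_low (a point): Fixed point of the gravity rail: middle of the bar's top edge where the wheel lies at the stop, a rubber-faced plate. Axes: y level, along the rail to its open upper end; x level, across, to the side of posts and brackets; z up. Bar: steel flat on edge, 8 mm thick, 30 deep, 370 mm long from here up. Its pitch turns about this point, 4 to 12 degrees, set anew each day, not measured: feel for it.
- rail_open (a point): Point fixed to the stand (axes as rail_low) over the open end, 325 mm along y from rail_low, at the middle of the heights the bar's top edge can have here; the bar is up to 24 mm higher or lower. Here, 300 to 370 mm along, nothing is over the bar: bring the hook's mouth round the bar from the -x side (clear), flanges above it, then lower. The bar is on rubber mounts: 1 mm per 10 N.
- keeper_mouth (a point): Mouth of the keeper strip, about (it tilts with the bar), 285 mm along y from rail_low. The strip, 3 mm steel, runs from here to the stop over the side x = +3 to +27 mm of the bar, underside 33 mm and top 37 mm over the bar's edge, flared mouth to 40 mm: the wheel passes under it with 3 mm to spare, the grip 10 mm above it. Keep the fingers no lower than the grip's underside.
- posts (a point): Top of the post by the open end, on the far (+x) side of the bar; a black-headed screw stands on it to 0.31 m above the counter. The second post is 270 mm towards the stop, the same distance off. Posts 30 mm square, the nearer faces 100 mm from the bar, brackets between bar and posts below the bar's edge. Past the latch and let go, the hanger rolls to the stop in 1 to 8 s and swings a little.
- latch (a joint): One-way latch on the +x side of the bar (rad): 0 up, about 0.3 pressed right down. A dark ramp from its pivot, 285 mm from rail_low, rising to a nose 9 mm over the bar at 232 mm. The wheel's flange rides it down: up to about 6 N downward, 3 to 6 N of push along the rail. It springs up behind the wheel when the wheel's centre has come to about 205 mm from rail_low; short of it a loose hanger stops.
- bowl_stack: Stack of dark glass bowls, 124 mm wide, 109 mm high; leave it. Origin at its base, as for all below.
- plain_basket: Cutlery basket with no hook or wheel, 86 mm wide, 85 mm high, spoons standing to 125 mm; leave it.
- small_bowls: Two small dark bowls, 104 mm wide, 63 mm high; leave them.
- plate_stack: Stack of dark plates, 150 mm wide, 76 mm high; leave it.
- mug: White mug, 80 mm wide, 90 mm high; leave it.
- spray: White bottle with a blue cap, 68 mm wide, 170 mm high; leave it.
- ladle: Steel serving spoon, 240 mm long, lying; leave it.
Not all that is in view belongs to the job. What is shaped like the part that bears grip but purple or red is not meant.

How it is judged:
By the outcome, as a careful person would: the job done as asked, in the order asked, and still so for the second after the job is handed in, with the robot touching nothing.
It also fails if it takes over 72 s, if anything falls off the work surface, if the arm or the gripper's body presses on something with over 40 N, if the wrist force passes 120 N, or if a joint passes its speed limit or range.

### The arm

A 6-joint arm with a two-finger parallel gripper is mounted at the origin on the work surface. World frame = base frame: x ahead of the robot, y to its left, z up, the work surface at z = 0. Lengths are in mm, angles in rad, forces in N, time in s.
With the tool pointing down it reaches from about 250 to 775 mm from the base axis. Payload 4 kg.
Tool frame: the origin (TCP) lies midway between the tips of the shut fingers; the grasp point (between the pads) lies 19 mm behind it; y points along the fingers, z is the direction in which the jaws open and shut, and the axes are right-handed (so a half turn about y gives the same grasp; the last joint's range is limited). The gripper opens to 94 mm and grips with 3 to 60 N. Pads are 16 mm wide; open, the fingers measure 119 mm over their backs; the gripper's body (75 mm by 177 mm) begins 78 mm behind the grasp point.
Start: joints at [-1.412, 0.087, 1.371, -0, 1.684, -0.103], TCP at [142.347, -531.279, 205.506] pointing down, gripper open.
Joint ranges: [-3.1, 3.1], [-0.76, 2.03], [0.27, 2.55], [-1.08, 4.22], [0.17, 2.65], [-2.57, 2.57]. Speed limits (rad/s): [2.79, 2.79, 3.14, 3.14, 3.14, 3.14].

### API

Orientations are given as a unit quaternion [w, x, y, z].
In Python, from cell import read_state, read_camera, sign_off, recognise gives the robot as it stands.
- The arm moves only by the shell command python3 -m crank 'ROWS'. ROWS is text: rows parted by semicolons, each of 7 numbers parted by spaces: the turn, a rotation vector about the world's x, y, z in degrees, then the shift along the world's x, y, z in m, then the closure, from -1 (fully open) to 1 (shut). In form: rx ry rz x y z grip; .... A call has 1 to 20 rows; each row is the pose to reach, as a shift and turn from the pose measured when the call began; what a row does not reach only later rows make up. A row lasts 1/10 s, in which the tool goes at most 50 mm and 8.59 degrees, less where a joint would pass 70% of its speed; a pose out of reach is approached as far as the arm can. A call with a gripper value outside its range is refused whole. The fingers move at their own pace and stop on an object; the grip force is fixed at half the most. Time passes only in rows, so rows that repeat a pose let the fingers close. It gives the time, the measured TCP pose, the force and the opening at its end, in the units of the state.
- read_state(): the state, without advancing time (a new reading comes with each control period).
- read_camera(name): name is "scene" or "side" or "wrist"; returns a dict with "pixels" (384x512x3 uint8, red, green, blue), "intrinsics" (3x3 intrinsics, pixels), "rvec" (rotation vector, rad) and "tvec" (3), from world to camera coordinates, as OpenCV has them. Camera axes: x right, y down, z forward; pixel columns grow to the right and rows downward; lengths in mm; the calibration is good to about 2 mm. A picture is of the moment at which its call begins. There is no depth.
- sign_off(): hands the job in, once; it reports no verdict.
Trained networks look in a picture, given as the dict that the camera call returned (one of the last four; its "shot" number tells which), for a name from the list of things; names that differ only in an ending like _2 or _b are one class to them, and where a whole thing is asked for, a point or a joint stands for the part that bears it (a point fixed in the world has none). Each returns a list of dicts, best first, with "confidence" (0 to 1); they miss things now and then, are a little off and sometimes report something else, mostly with a low value. They report only what shows in the picture. A call takes as long as a camera call. They do not tell look-alikes from the thing itself.
- recognise(picture, thing): "point" ([column, row] in pixels, amid what is visible of it).
The state is a dict: "t": time; "joint_pos": joint angles; "qd": joint speeds; "tau": joint torques, N m; "position": TCP position; "eef_rot": TCP orientation; "wrist_force": force on the tool from outside, world axes, zero at the start; "moment": the same for the moment, N m; "grip_width": opening from 0.0 (shut) to 1.0 (fully open).
Only numpy, scipy, OpenCV 4.12 (cv2) and the standard library are available. Lean on these libraries where they do the work, as an engineer would, in place of code of your own. Each camera call takes 0.05 s, during which the arm holds its last target. There are 200 camera calls.

## Working session

There is one attempt and no reset: what is moved stays moved. The work goes in short steps, Python scripts to look and compute and a shell command to move; the robot and the scene stay as the last step left them, time stands still between calls to the robot, and variables do not carry over. Pictures are saved under pics/ and viewed, about 8 in all and at most 12, crops included, and the job is handed in when it is done.

```bash
mkdir -p pics
cat > h.py <<'E'
import numpy as np, cv2
from cell import read_state, read_camera, sign_off, recognise
def save(p,n): cv2.imwrite('pics/'+n+'.png',p['pixels'][:,:,::-1])
def P(p):
    R=cv2.Rodrigues(np.array(p['rvec'],float))[0]; return np.array(p['intrinsics'],float),R,np.array(p['tvec'],float).reshape(3)
def ray(p,uv):
    K,R,t=P(p); d=R.T@np.linalg.inv(K)@np.array([uv[0],uv[1],1.]); return -R.T@t,d/np.linalg.norm(d)
def proj(p,X):
    K,R,t=P(p); q=K@(R@np.array(X,float)+t); return q[:2]/q[2]
def atz(p,uv,z):
    o,d=ray(p,uv); return o+d*(z-o[2])/d[2]
def tri(a,ua,b,ub):
    A=np.zeros((3,3));v=np.zeros(3)
    for p,u in((a,ua),(b,ub)):
        o,d=ray(p,u);M=np.eye(3)-np.outer(d,d);A+=M;v+=M@o
    X=np.linalg.solve(A,v); 
    return X,[np.linalg.norm(proj(p,X)-u) for p,u in((a,ua),(b,ub))]
E
python3 - <<'E'
from h import *
np.set_printoptions(precision=1,suppress=True)
a=read_camera('scene');b=read_camera('side');save(a,'scene1');save(b,'side1')
im=np.hstack([a['pixels'],b['pixels']]);
for n in 'grip axle hook_foot rail_low rail_open keeper_mouth posts latch plain_basket bowl_stack small_bowls plate_stack mug spray ladle'.split():
    print(n,[[(np.round(r['point']).tolist(),round(r['confidence'],2)) for r in recognise(p,n)[:3]] for p in(a,b)])
for p in(a,b):
    o,d=ray(p,(256,192));print(o,d)
s=read_state();print(s)
E
```

```text
grip [[([214.0, 181.0], 0.96), ([190.0, 201.0], 0.95), ([234.0, 189.0], 0.63)], [([313.0, 206.0], 0.82), ([272.0, 204.0], 0.56), ([294.0, 189.0], 0.56)]]
axle [[([214.0, 182.0], 0.91), ([235.0, 190.0], 0.65), ([190.0, 206.0], 0.6)], [([274.0, 206.0], 0.91), ([315.0, 204.0], 0.76), ([295.0, 188.0], 0.72)]]
hook_foot [[([194.0, 199.0], 0.82), ([238.0, 188.0], 0.58), ([212.0, 180.0], 0.58)], [([317.0, 203.0], 0.76), ([295.0, 186.0], 0.67), ([274.0, 205.0], 0.58)]]
rail_low [[([274.0, 232.0], 0.6)], [([195.0, 188.0], 0.77)]]
rail_open [[([271.0, 230.0], 0.93), ([232.0, 189.0], 0.68)], [([197.0, 189.0], 0.64), ([152.0, 264.0], 0.47)]]
keeper_mouth [[([148.0, 200.0], 0.63), ([272.0, 230.0], 0.62), ([375.0, 253.0], 0.26)], [([197.0, 187.0], 0.84)]]
posts [[([276.0, 229.0], 0.9)], [([198.0, 190.0], 0.66)]]
latch [[([352.0, 220.0], 0.62)], []]
plain_basket [[([354.0, 221.0], 0.68), ([231.0, 188.0], 0.41)], [([202.0, 274.0], 0.82), ([199.0, 184.0], 0.69)]]
bowl_stack [[([148.0, 200.0], 0.6), ([324.0, 186.0], 0.46)], [([313.0, 169.0], 0.56), ([225.0, 310.0], 0.35), ([270.0, 206.0], 0.31)]]
small_bowls [[([325.0, 185.0], 0.59)], [([262.0, 279.0], 0.95), ([194.0, 190.0], 0.67)]]
plate_stack [[([376.0, 255.0], 0.93)], [([150.0, 266.0], 0.57)]]
mug [[([175.0, 176.0], 0.73)], []]
spray [[([370.0, 189.0], 0.78), ([271.0, 230.0], 0.57)], [([227.0, 311.0], 0.62)]]
ladle [[([139.0, 274.0], 0.86), ([235.0, 188.0], 0.61)], [([260.0, 168.0], 0.54)]]
[1494.7    5.4 1045.4] [-0.8 -0.  -0.7]
[-174.  1152.8 1067.7] [ 0.4 -0.7 -0.6]
{'t': 1.6, 'joint_pos': array([-1.4,  0.1,  1.4,  0. ,  1.7, -0.1]), 'qd': array([ 0., -0.,  0.,  0., -0.,  0.]), 'tau': array([ -0. , -34. , -30.3,   0.1,   0. ,  -0. ]), 'position': array([ 142.4, -531.3,  205.5]), 'eef_rot': array([-0.1,  0.1, -0.7,  0.7]), 'wrist_force': array([0.6, 0.2, 0.4]), 'moment': array([ 0. , -0.1, -0.1]), 'grip_width': 1.0016707970180825}
```

View pics/scene1.png

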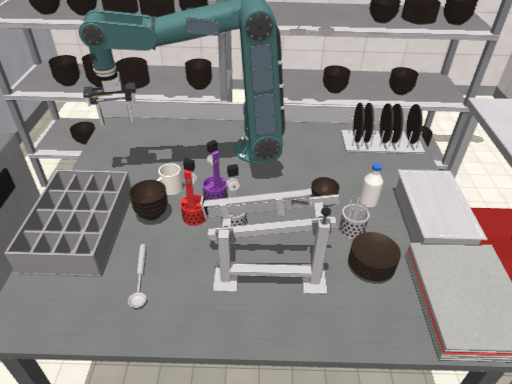

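View pics/side1.png

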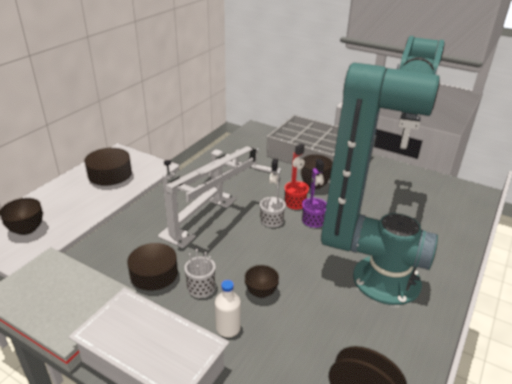

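The scene picture shows three hangers. The grips are at: steel (233,170), red (189,164) and purple (212,146). In the side view they are at (274,165), (298,149) and (317,172). The steel one with the white wheel matches the description. The rail runs from (207,203) to about (335,193), and the black screw at (326,211) marks the open end at right (+y). I'll check this in a close crop.

Run:
```python
from h import *
a=cv2.imread('pics/scene1.png')[140:300,170:370];b=cv2.imread('pics/side1.png')[135:255,150:340]
a=cv2.resize(a,None,fx=3.9,fy=3.9,interpolation=cv2.INTER_CUBIC)
b=cv2.resize(b,None,fx=4.1,fy=4.1,interpolation=cv2.INTER_CUBIC)
cv2.imwrite('pics/ca.png',a[:600]);cv2.imwrite('pics/cb.png',b)
```

```text
(no output)
```

View pics/ca.png

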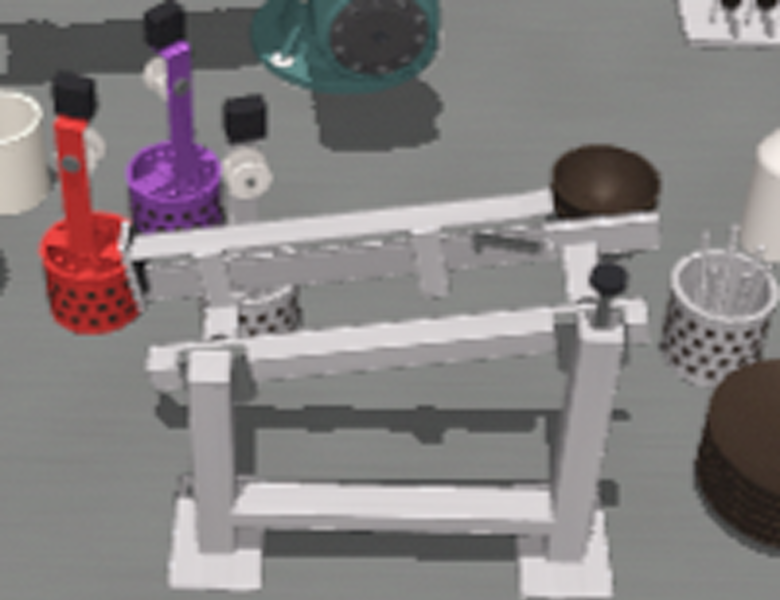

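View pics/cb.png

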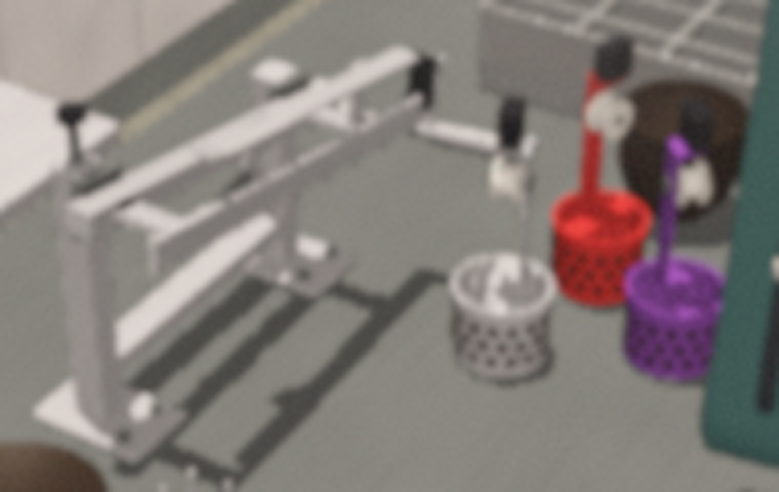

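In the crops, the steel hanger's grip is at scene (233,170) / side (275,165) and its wheel at scene (234,184) / side (274,178). The bar's open end is at scene (339,195) / side (188,193), the stop at scene (206,207) / side (254,159), and the screw head at scene (326,212) / side (168,163).

```bash
cat > m1.py <<'E'
from h import *
np.set_printoptions(precision=1,suppress=True)
a=read_camera('scene');b=read_camera('side')
S=lambda x,y:np.array([170+x/3.9,140+y/3.9]); D=lambda x,y:np.array([150+x/4.1,135+y/4.1])
for n,u,v in [('grip',S(246,118),D(512,122)),('wheel',S(248,173),D(508,175)),('screw',S(608,280),D(72,113)),
 ('barend_top',S(656,216),D(153,238)),('keeper_low end',S(132,240),D(415,52)),('post2',S(210,358),D(272,72)),('low',S(140,265),D(422,98))]:
    print(n,u,v,*tri(a,u,b,v))
for n,z in(('red',236),('purple',236),):pass
print('red grip',atz(a,S(74,96),236),'purple',atz(a,S(165,25),236))
print('bowls small',atz(a,(325,192),30),'plain',atz(a,(354,221),60),'plate',atz(a,(376,255),50),'mug',atz(a,(172,178),45),'bowls',atz(a,(148,200),55),'spray',atz(a,(371,188),90))
s=read_state();print(s['position'],s['eef_rot'])
E
python3 m1.py
```

```text
grip [233.1 170.3] [274.9 164.8] [450.8 -74.6 235.1] [np.float64(0.7293331022974789), np.float64(0.6840751414136503)]
wheel [233.6 184.4] [273.9 177.7] [453.4 -74.8 181.2] [np.float64(1.2394685852492098), np.float64(1.1685580817950068)]
screw [325.9 211.8] [167.6 162.6] [694.9 183.5 296. ] [np.float64(0.9691541193361326), np.float64(0.8067305143952538)]
barend_top [338.2 195.4] [187.3 193. ] [580.4 236.9 254.1] [np.float64(0.725520925325444), np.float64(0.6960110978079911)]
keeper_low end [203.8 201.5] [251.2 147.7] [ 588.5 -151.3  223.4] [np.float64(0.6202482200612333), np.float64(0.5018191626104151)]
post2 [223.8 231.8] [216.3 152.6] [692.9 -83.7 205.4] [np.float64(0.1894580014490768), np.float64(0.14415908088735074)]
low [205.9 207.9] [252.9 158.9] [ 576.3 -147.5  184.2] [np.float64(0.17015386247979308), np.float64(0.14037733409973965)]
red grip [ 431.8 -214.7  236. ] purple [ 327.1 -150.9  236. ]
bowls small [306.8 257.2  30. ] plain [487.4 331.7  60. ] plate [625.6 380.2  50. ] mug [ 267.1 -318.5   45. ] bowls [ 405.2 -377.9   55. ] spray [348.2 409.   90. ]
[ 142.3 -531.3  205.5] [-0.1  0.1 -0.7  0.7]
```

```bash
python3 - <<'E'
from h import *
from scipy.spatial.transform import Rotation as Ro
s=read_state();q=s['eef_rot'];print(q);print(Ro.from_quat(q[[1,2,3,0]]).as_matrix().round(3))
p=read_camera('wrist');K,R,t=P(p);print((-R.T@t).round(1),R.round(2),K)
E
python3 -m crank '0 0 0 0 0 0.05 -1;0 0 0 0 0 0.1 -1;0 0 0 0.03 0.04 0.14 -1;0 0 0 0.06 0.08 0.155 -1;0 0 0 0.09 0.12 0.155 -1;0 0 0 0.12 0.16 0.155 -1;0 0 0 0.15 0.20 0.155 -1;0 0 0 0.17 0.24 0.155 -1;0 0 0 0.19 0.28 0.155 -1;0 0 0 0.21 0.32 0.155 -1'
```

```text
[-0.09230545  0.09232246 -0.70101134  0.70109868]
[[-0.966 -0.     0.259]
 [-0.259 -0.    -0.966]
 [ 0.    -1.     0.   ]]
[ 219.3 -508.6  384.6] [[ 0.26 -0.97  0.  ]
 [-0.93 -0.25  0.27]
 [-0.26 -0.07 -0.96]] [[302.68574457   0.         256.39928683]
 [  0.         302.68574457 190.65651751]
 [  0.           0.           1.        ]]
t: 2.75
position: [352.9, -209.3, 360.7]
eef_rot: [-0.092, 0.092, -0.701, 0.701]
wrist_force: [0.5, 0.7, -1.0]
grip_width: 0.999
```

```bash
python3 -m crank '0 0 8.5 0.01 0.02 0 -1;0 0 17 0.02 0.04 0 -1;0 0 25 0.04 0.06 0 -1;0 0 33 0.06 0.08 0 -1;0 0 41 0.08 0.1 0 -1;0 0 49 0.098 0.12 0 -1;0 0 57 0.098 0.134 0 -1;0 0 66 0.098 0.134 0 -1;0 0 75 0.098 0.134 0 -1;0 0 75 0.098 0.134 0 -1;0 0 75 0.098 0.134 0 -1'
python3 - <<'E'
from h import *
p=read_camera('wrist');save(p,'w1');c=p['pixels'][:,:,::-1]
s=read_state();print(s['position'],s['joint_pos'],s['wrist_force'])
for n in('grip','axle'):print(n,[(np.round(r['point']).tolist(),round(r['confidence'],2)) for r in recognise(p,n)[:3]])
print(proj(p,[451,-75,253]),proj(p,[468,-75,253]),proj(p,[451,-75,0]),proj(p,s['position']))
for r in recognise(p,'grip')[:3]:print(atz(p,r['point'],250))
E
```

```text
t: 3.85
position: [450.9, -75.3, 360.8]
eef_rot: [-0.5, 0.499, -0.501, 0.501]
wrist_force: [-0.2, 0.2, 0.5]
grip_width: 0.997
[450.85008008 -75.41945014 360.7557731 ] [-2.90510745e-01 -9.82871466e-02  1.24886841e+00  8.83825078e-04
  1.99037714e+00 -2.87261714e-01] [ 0.12770598 -0.29118782 -0.03067957]
grip [([244.0, 244.0], 0.91), ([258.0, 164.0], 0.84), ([181.0, 202.0], 0.83)]
axle [([176.0, 204.0], 0.87), ([257.0, 159.0], 0.83), ([176.0, 288.0], 0.59)]
[255.02684868 190.91219988] [272.29851862 190.8636837 ] [255.55251462 152.85776114] [254.17146678 236.73994527]
[ 439.42915983 -134.01352246  250.        ]
[454.2695708  -48.53134591 250.        ]
[376.48338991 -86.97660008 250.        ]
```

View pics/w1.png

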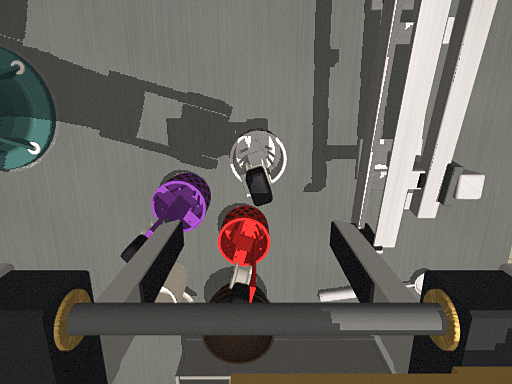

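Run:
```python
from h import *
a=cv2.imread('pics/w1.png')[120:220,215:315]
cv2.imwrite('pics/w1c.png',cv2.resize(a,None,fx=6,fy=6,interpolation=cv2.INTER_CUBIC))
```

```text
(no output)
```

View pics/w1c.png

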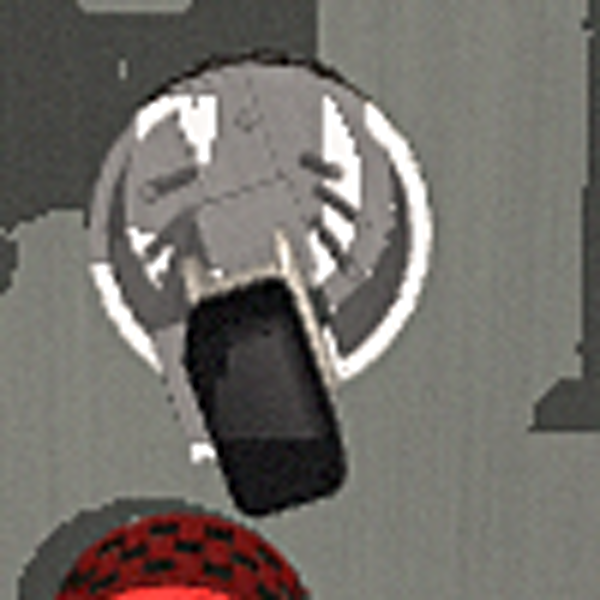

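Run:
```python
from h import *
p=read_camera('wrist')
W=lambda x,y:(215+x/6,120+y/6)
print(atz(p,W(263,222),71),atz(p,W(297,495),253),atz(p,W(250,515),253),atz(p,W(345,475),253))
o,d=ray(p,(256,190));print(o)
for c in[(454,-71)]:
  for dx,dy in((-10,-17),(10,-17),(10,17),(-10,17)):
    t=np.radians(17);X=[c[0]+dx*np.cos(t)-dy*np.sin(t),c[1]+dx*np.sin(t)+dy*np.cos(t)]
    print((proj(p,X+[253])-[215,120])*6,(proj(p,X+[217])-[215,120])*6)
```

```text
[456.22572119 -71.05512621  71.        ] [460.35740253 -87.09696128 253.        ] [452.56012378 -90.5738129  253.        ] [468.27200428 -83.64179553 253.        ]
[452.28323603   5.05623307 539.90043957]
[231.0325195  512.78759991] [232.71009377 451.52008027]
[346.52732982 478.99444636] [336.25812695 420.93830081]
[287.23405504 285.69790013] [282.99169455 246.63213142]
[168.61921422 321.52946932] [176.94273862 278.86053637]
```

```bash
python3 -m crank '0 0 8 0.004 0.004 0 -1;0 0 16 0.004 0.004 -0.02 -1;0 0 18 0.004 0.004 -0.05 -1;0 0 18 0.004 0.004 -0.08 -1;0 0 18 0.004 0.004 -0.11 -1;0 0 18 0.004 0.004 -0.13 -1;0 0 18 0.004 0.004 -0.142 -1;0 0 18 0.004 0.004 -0.142 -1;0 0 18 0.004 0.004 -0.142 1;0 0 18 0.004 0.004 -0.142 1;0 0 18 0.004 0.004 -0.142 1;0 0 18 0.004 0.004 -0.142 1;0 0 18 0.004 0.004 -0.142 1;0 0 18 0.004 0.004 -0.142 1'
```

```text
t: 5.5
position: [454.9, -71.5, 218.9]
eef_rot: [0.572, -0.571, 0.416, -0.416]
wrist_force: [-0.2, 0.3, -0.2]
grip_width: 0.527
```

```bash
python3 -m crank '0 0 0 0 0 0 1;0 0 0 0 0 0 1;0 0 0 0 0 0 1;0 0 0 0 0 0 1;0 0 0 0 0 0.01 1;0 0 0 0 0 0.03 1;0 0 0 0 0 0.05 1;0 0 0 0 0 0.05 1;0 0 0 0 0 0.05 1'; python3 -c "
from h import *
s=read_state();print(s['wrist_force'],s['moment'])"
```

```text
t: 6.4
position: [454.9, -71.4, 268.5]
eef_rot: [0.572, -0.571, 0.416, -0.416]
wrist_force: [0.3, -0.3, -4.4]
grip_width: 0.213
[ 0.32273703 -0.27582562 -4.37542726] [-0.02341561 -0.08064103  0.0104873 ]
```

```bash
python3 -m crank '0 0 0 0 0 0.02 1;0 0 -3 0 0.01 0.04 1;0 0 -6 0 0.03 0.055 1;0 0 -10 0.005 0.055 0.06 1;0 0 -14 0.01 0.08 0.06 1;0 0 -18 0.015 0.11 0.06 1;0 0 -18 0.02 0.14 0.06 1;0 0 -18 0.025 0.17 0.06 1;0 0 -18 0.03 0.20 0.06 1;0 0 -18 0.03 0.225 0.06 1;0 0 -18 0.03 0.24 0.06 1;0 0 -18 0.03 0.246 0.06 1;0 0 -18 0.03 0.246 0.06 1;0 0 -18 0.03 0.246 0.06 1'
python3 - <<'E'
from h import *
a=read_camera('scene');b=read_camera('side');w=read_camera('wrist')
for p,n in((a,'scene'),(b,'side'),(w,'wrist')):
  save(p,n+'2')
  for t in('grip','axle','rail_open','keeper_mouth'):print(n,t,[(np.round(r['point']).tolist(),round(r['confidence'],2)) for r in recognise(p,t)[:3]])
g=read_state()['position'];print(g)
print(proj(a,g+[0,0,15]),proj(b,g+[0,0,15]))
A=a['pixels'][110:270,190:390,::-1];B=b['pixels'][110:270,120:320,::-1]
im=np.hstack([cv2.resize(x,None,fx=4,fy=3.75*1.0,interpolation=cv2.INTER_CUBIC) if 0 else cv2.resize(x,(400,320),interpolation=cv2.INTER_CUBIC) for x in(A,B)])
cv2.imwrite('pics/ab2.png',im)
E
```

```text
t: 7.8
position: [484.9, 173.6, 328.3]
eef_rot: [-0.499, 0.499, -0.5, 0.501]
wrist_force: [-0.0, -0.6, -4.7]
grip_width: 0.214
scene grip [([189.0, 202.0], 0.96), ([313.0, 184.0], 0.83), ([212.0, 181.0], 0.67)]
scene axle [([213.0, 181.0], 0.74), ([312.0, 186.0], 0.61)]
scene rail_open [([269.0, 232.0], 0.94)]
scene keeper_mouth [([273.0, 230.0], 0.67)]
side grip [([294.0, 187.0], 0.72)]
side axle [([294.0, 186.0], 0.9), ([313.0, 203.0], 0.89), ([228.0, 213.0], 0.81)]
side rail_open [([193.0, 192.0], 0.81)]
side keeper_mouth [([192.0, 189.0], 0.78)]
wrist grip [([254.0, 196.0], 0.85), ([237.0, 354.0], 0.64)]
wrist axle [([238.0, 353.0], 0.77), ([254.0, 196.0], 0.76)]
wrist rail_open [([356.0, 30.0], 0.6), ([402.0, 191.0], 0.58)]
wrist keeper_mouth [([404.0, 195.0], 0.6)]
[484.90457615 174.59923674 328.53799274]
[316.56127699 149.75262738] [224.50719366 167.64057396]
```

View pics/wrist2.png

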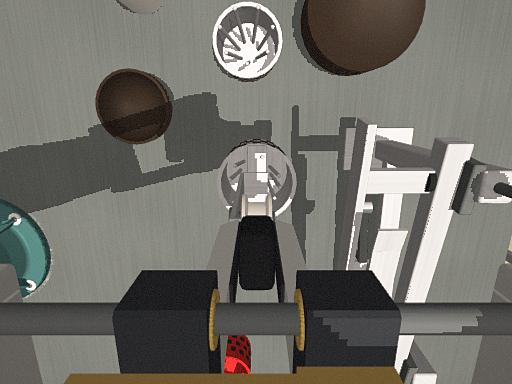

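View pics/ab2.png

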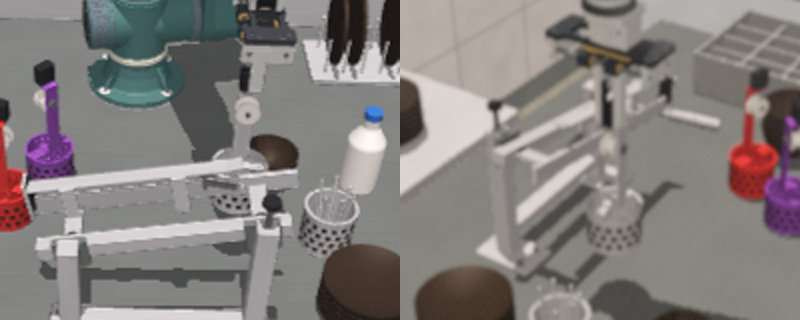

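Run:
```python
from h import *
a=cv2.imread('pics/wrist2.png')[100:280,320:440]
cv2.imwrite('pics/w2c.png',cv2.resize(a,None,fx=3.3,fy=3.3,interpolation=cv2.INTER_CUBIC))
```

```text
(no output)
```

View pics/w2c.png

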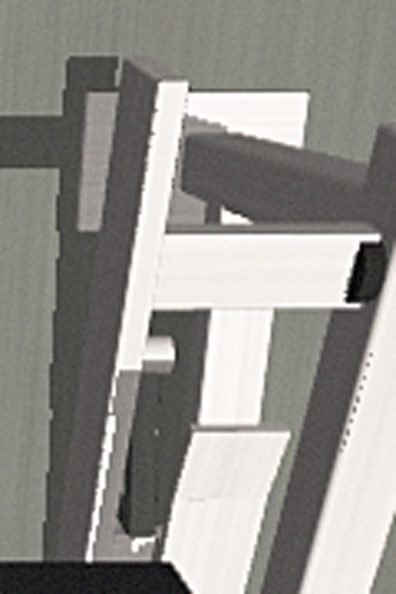

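Run:
```python
from h import *
np.set_printoptions(precision=2,suppress=True)
w=read_camera('wrist');a=read_camera('scene');b=read_camera('side')
def mtri(L):
    A=np.zeros((3,3));v=np.zeros(3)
    for p,u in L:
        o,d=ray(p,u);M=np.eye(3)-np.outer(d,d);A+=M;v+=M@o
    return np.linalg.solve(A,v)
W=lambda x,y:(320+x/3.3,100+y/3.3)
e=W(174,81)
X=mtri([(w,e),(a,(338.2,195.4)),(b,(187.5,193.2))]);print('end3',X,[proj(p,X) for p in(w,a,b)])
print(tri(w,e,b,(187.5,193.2)),tri(w,e,a,(338.2,195.4)))
for z in(235,240,245,250,255):print(z,atz(w,e,z),atz(w,W(134,360),z-85*.17),atz(w,W(160,80),z)-atz(w,W(188,83),z))
print(atz(w,W(160,350),240),'keeper edge',atz(w,W(240,430),280))
s=read_state()
print('wheel proj now, tool',s['position'],(proj(w,[484.9,174.6,343+18])),proj(w,[484.9,174.6+17,343+18]),proj(w,[484.9,174.6-17,343+18]))
```

```text
end3 [580.42 238.31 254.3 ] [array([370.8 , 127.43]), array([338.16, 194.89]), array([186.42, 193.58])]
(array([577.88, 239.84, 258.39]), [np.float64(3.310457541807951), np.float64(0.8283314001692164)]) (array([581.85, 239.5 , 253.41]), [np.float64(1.4133505291986224), np.float64(0.39208536371971053)])
235 [589.05 239.53 235.  ] [590.79 155.81 220.55] [-7.56  0.79  0.  ]
240 [587.16 239.81 240.  ] [588.97 157.54 225.55] [-7.43  0.78  0.  ]
245 [585.28 240.1  245.  ] [587.15 159.27 230.55] [-7.29  0.76  0.  ]
250 [583.4  240.38 250.  ] [585.33 161.   235.55] [-7.15  0.75  0.  ]
255 [581.51 240.67 255.  ] [583.51 162.73 240.55] [-7.01  0.74  0.  ]
[590.78 165.51 240.  ] keeper edge [596.86 158.17 280.  ]
wheel proj now, tool [484.91 174.59 328.55] [253.77 261.61] [253.65 232.35] [253.87 289.28]
```

```bash
python3 -m crank '0 0 0 0 0.02 0 1;0 0 0 0 0.032 0 1;0 0 0 0.02 0.032 0 1;0 0 0 0.04 0.032 0 1;0 0 0 0.06 0.032 0 1;0 0 0 0.08 0.032 0 1;0 0 0 0.09 0.032 0 1;0 0 0 0.096 0.032 0 1;0 0 0 0.096 0.032 0 1;0 0 0 0.096 0.032 0 1'
python3 - <<'E'
from h import *
np.set_printoptions(precision=2,suppress=True)
s=read_state();print(s['position'],s['wrist_force'],s['moment'])
w=read_camera('wrist');a=read_camera('scene');b=read_camera('side');save(w,'wrist3');save(a,'scene3');save(b,'side3')
g=s['position']
print('wheel pred',[proj(p,g+[0,0,15-56]) for p in(w,a,b)])
print('bar end pred',[proj(p,[581,240,254]) for p in(w,a,b)])
c=w['pixels'][90:250,180:340,::-1];d=a['pixels'][140:220,290:370,::-1]
im=np.hstack([cv2.resize(c,(480,480),interpolation=cv2.INTER_CUBIC),cv2.resize(d,(320,480)if 0 else (320,320),interpolation=cv2.INTER_CUBIC)if 0 else cv2.copyMakeBorder(cv2.resize(d,(320,320),interpolation=cv2.INTER_CUBIC),0,160,0,0,0)])
cv2.imwrite('pics/c3.png',im)
E
```

```text
t: 9.7
position: [580.3, 206.8, 328.7]
eef_rot: [0.5, -0.5, 0.5, -0.5]
wrist_force: [-0.5, -0.2, -4.3]
grip_width: 0.21
[580.34 206.75 328.75] [-0.49 -0.21 -4.27] [ 0.04 -0.13  0.02]
wheel pred [array([254.55, 214.6 ]), array([328.73, 185.68]), array([192.2 , 179.33])]
bar end pred [array([255.46, 164.07]), array([338.75, 195.12]), array([185.92, 193.88])]
```

View pics/c3.png

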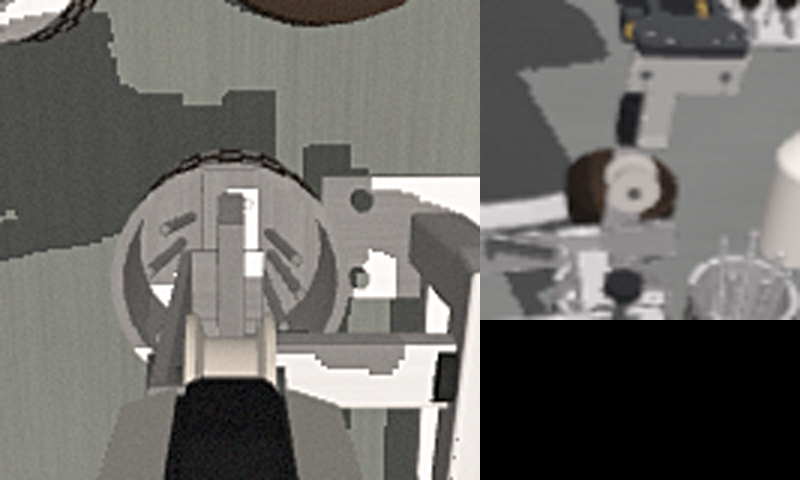

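```bash
python3 -m crank '0 0 0 0 0 -0.005 1;0 0 0 0 0 -0.010 1;0 0 0 0 0 -0.014 1;0 0 0 0 0 -0.017 1;0 0 0 0 0 -0.018 1;0 0 0 0 0 -0.018 1'
python3 -m crank '0 0 0 0 0 -0.001 1;0 0 0 0 0 -0.002 1;0 0 0 0 0 -0.002 1'
python3 -m crank '0 0 0 0 0 -0.001 1;0 0 0 0 0 -0.0015 1;0 0 0 0 0 -0.0015 1'
```

```text
t: 10.45
position: [580.2, 206.7, 310.8]
eef_rot: [-0.5, 0.499, -0.5, 0.5]
wrist_force: [-0.8, -0.3, -4.6]
grip_width: 0.211
t: 10.75
position: [580.2, 206.7, 308.7]
eef_rot: [0.5, -0.499, 0.5, -0.5]
wrist_force: [0.5, 0.5, -4.3]
grip_width: 0.208
t: 11.05
position: [580.2, 206.7, 307.0]
eef_rot: [0.5, -0.499, 0.5, -0.5]
wrist_force: [-0.2, -1.5, -3.7]
grip_width: 0.207
```

```bash
for i in 1 ; do python3 -m crank '0 0 0 0 0 -0.0005 1;0 0 0 0 0 -0.0005 1'; done
python3 -m crank '0 0 0 0 0 -0.0005 1;0 0 0 0 0 -0.0005 1'
```

```text
t: 11.25
position: [580.2, 206.7, 306.5]
eef_rot: [0.5, -0.5, 0.5, -0.5]
wrist_force: [-0.4, 0.3, -4.3]
grip_width: 0.208
t: 11.45
position: [580.1, 206.7, 305.9]
eef_rot: [0.5, -0.5, 0.5, -0.5]
wrist_force: [0.3, 0.1, -3.3]
grip_width: 0.213
```

```bash
python3 -m crank '0 0 0 0 0 -0.0005 1;0 0 0 0 0 -0.0005 1'
python3 -c "
from h import *
print(read_state()['wrist_force'])"
python3 -m crank '0 0 0 0 0 -0.0005 1;0 0 0 0 0 -0.0005 1'
python3 -c "
from h import *
print(read_state()['wrist_force'],read_state()['moment'])"
```

```text
t: 11.65
position: [580.1, 206.6, 305.3]
eef_rot: [0.5, -0.5, 0.5, -0.5]
wrist_force: [0.9, 0.2, -4.7]
grip_width: 0.208
[ 0.87733323  0.17923999 -4.67137848]
t: 11.85
position: [580.1, 206.7, 304.7]
eef_rot: [0.5, -0.5, 0.5, -0.5]
wrist_force: [-0.4, -0.1, -4.0]
grip_width: 0.212
[-0.37033084 -0.13724251 -4.02059531] [-0.02770998 -0.14261472  0.0320384 ]
```

```bash
python3 -m crank '0 0 0 0 0 -0.0005 1;0 0 0 0 0 -0.001 1'
python3 -m crank '0 0 0 0 0 -0.0005 1;0 0 0 0 0 -0.001 1'
```

```text
t: 12.05
position: [580.1, 206.6, 303.6]
eef_rot: [0.5, -0.5, 0.5, -0.5]
wrist_force: [0.1, -0.5, -4.6]
grip_width: 0.205
t: 12.25
position: [580.1, 206.6, 302.5]
eef_rot: [0.5, -0.5, 0.5, -0.5]
wrist_force: [-0.1, 0.2, -3.9]
grip_width: 0.212
```

```bash
python3 -m crank '0 0 0 0 0 -0.0005 1;0 0 0 0 0 -0.001 1'
```

```text
t: 12.45
position: [580.1, 206.7, 301.5]
eef_rot: [0.5, -0.5, 0.5, -0.5]
wrist_force: [-0.5, 0.8, -3.7]
grip_width: 0.212
```

```bash
python3 -m crank '0 0 0 0 0 -0.0005 1;0 0 0 0 0 -0.001 1'
```

```text
t: 12.65
position: [580.1, 206.6, 300.5]
eef_rot: [0.5, -0.5, 0.5, -0.5]
wrist_force: [0.0, -0.3, -3.3]
grip_width: 0.212
```

```bash
python3 -m crank '0 0 0 0 0 -0.0005 1;0 0 0 0 0 -0.001 1'
```

```text
t: 12.85
position: [580.1, 206.5, 300.2]
eef_rot: [-0.5, 0.499, -0.5, 0.5]
wrist_force: [-1.0, -0.0, -0.7]
grip_width: 0.212
```

Run:
```python
from h import *
s=read_state();a=read_camera('scene');g=s['position']
f=np.mean([read_state()['wrist_force'] for _ in range(1)],0);print(f,g)
for k in range(1):
  print(proj(a,g+[0,0,15-56]),proj(a,[580,240,254]))
A=a['pixels'][160:220,290:350,::-1];b=read_camera('side');B=b['pixels'][150:230,160:240,::-1];print(proj(b,g+[0,0,-41]),proj(b,[580,240,254]))
w=read_camera('wrist')['pixels'][130:230,200:310,::-1]
r=lambda x:cv2.resize(x,(400,400),interpolation=cv2.INTER_CUBIC)
cv2.imwrite('pics/c4.png',np.hstack([r(A),r(w)]))
```

```text
[-0.3699613   0.37268552 -1.55427035] [580.06145273 206.53399889 300.21991223]
[327.34387513 193.2198935 ] [338.70834083 194.88790463]
[192.80847261 187.23462564] [186.19145847 193.98147965]
```

View pics/c4.png

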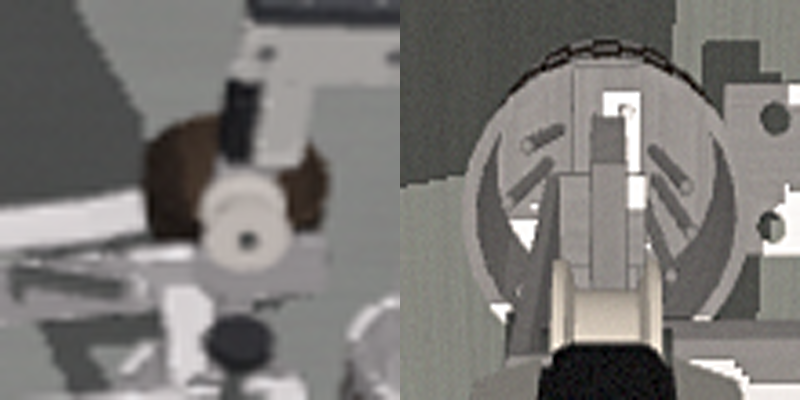

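The wheel is on the bar: the bar sits centred in the groove and the rail now carries about 3 N. Next I feel for the slope, which I estimate at about 10°.

```bash
python3 -m crank '0 0 0 0 -0.004 -0.0007 1;0 0 0 0 -0.008 -0.0014 1;0 0 0 0 -0.012 -0.0021 1;0 0 0 0 -0.012 -0.0021 1'; python3 -m crank '0 0 0 0 0 0 1'
```

```text
t: 13.4
position: [580.1, 193.6, 298.0]
eef_rot: [-0.499, 0.499, -0.5, 0.501]
wrist_force: [-1.0, -0.5, -1.1]
grip_width: 0.209
t: 13.5
position: [580.1, 193.4, 298.0]
eef_rot: [-0.499, 0.499, -0.501, 0.501]
wrist_force: [-1.1, -0.5, -2.6]
grip_width: 0.213
```

```bash
python3 -m crank '0 0 0 0 -0.004 -0.0008 1;0 0 0 0 -0.008 -0.0016 1;0 0 0 0 -0.012 -0.0024 1;0 0 0 0 -0.012 -0.0024 1;0 0 0 0 -0.012 -0.0024 1'; python3 -c "
from h import *
print(read_state())"
```

```text
t: 14.0
position: [580.0, 181.0, 295.7]
eef_rot: [-0.499, 0.499, -0.501, 0.501]
wrist_force: [-0.6, -0.8, -2.2]
grip_width: 0.212
{'t': 14.0, 'joint_pos': array([ 2.09441490e-01,  2.20272158e-01,  1.04251633e+00, -3.15983085e-04,
        1.87852596e+00,  2.12410289e-01]), 'qd': array([ 0.00629868,  0.00123605, -0.00084804,  0.00059521,  0.0003073 ,
       -0.0006113 ]), 'tau': array([ 1.47205037e-01, -4.00791264e+01, -3.10144830e+01,  2.36026291e-01,
       -3.99543364e-01, -4.99104921e-03]), 'position': array([580.04219477, 181.04952762, 295.67508768]), 'eef_rot': array([-0.49925799,  0.49920854, -0.50062272,  0.50090836]), 'wrist_force': array([-0.61984085, -0.76648097, -2.23884613]), 'moment': array([-0.21411264,  0.15902944,  0.04749169]), 'grip_width': 0.2116941878947843}
```

```bash
python3 -m crank '0 0 0 0 -0.005 -0.0012 1;0 0 0 0 -0.010 -0.0021 1;0 0 0 0 -0.015 -0.003 1;0 0 0 0 -0.020 -0.0039 1;0 0 0 0 -0.025 -0.0048 1;0 0 0 0 -0.025 -0.0048 1'; python3 -c "
from h import *
s=read_state();print(s['wrist_force'],s['moment'])"
```

```text
t: 14.6
position: [580.0, 154.9, 290.9]
eef_rot: [-0.499, 0.499, -0.501, 0.501]
wrist_force: [-1.4, -1.5, 2.0]
grip_width: 0.211
[-1.40320481 -1.50427205  1.98357106] [-0.40389679  0.28708809  0.0216335 ]
```

```bash
python3 -m crank '0 0 0 0 -0.005 -0.0009 1;0 0 0 0 -0.010 -0.0018 1;0 0 0 0 -0.015 -0.0026 1;0 0 0 0 -0.020 -0.0035 1;0 0 0 0 -0.020 -0.0035 1'; python3 -c "
from h import *
s=read_state();print(s['wrist_force'],s['moment'])"
```

```text
t: 15.1
position: [580.1, 134.0, 287.7]
eef_rot: [-0.498, 0.499, -0.501, 0.502]
wrist_force: [-1.9, -0.9, 3.0]
grip_width: 0.209
[-1.91552048 -0.9377049   2.95803631] [-0.1152146   0.34673304 -0.02956366]
```

```bash
python3 -m crank '0 0 0 0 -0.005 -0.0010 1;0 0 0 0 -0.010 -0.0020 1;0 0 0 0 -0.015 -0.0028 1;0 0 0 0 -0.020 -0.0037 1;0 0 0 0 -0.020 -0.0037 1'; python3 -c "
from h import *
s=read_state();print(s['wrist_force'],s['moment'])"
```

```text
t: 15.6
position: [580.0, 112.8, 283.5]
eef_rot: [-0.497, 0.499, -0.501, 0.502]
wrist_force: [-1.9, -1.1, 1.8]
grip_width: 0.207
[-1.91396364 -1.08130968  1.8383441 ] [-0.25235161  0.37011243 -0.01600618]
```

```bash
python3 -m crank '0 0 0 0 -0.005 -0.0010 1;0 0 0 0 -0.010 -0.0019 1;0 0 0 0 -0.015 -0.0028 1;0 0 0 0 -0.020 -0.0037 1;0 0 0 0 -0.020 -0.0037 1'; python3 -c "
from h import *
s=read_state();print(s['wrist_force'],s['moment'])"
```

```text
t: 16.1
position: [580.3, 90.0, 279.3]
eef_rot: [-0.496, 0.499, -0.501, 0.504]
wrist_force: [-1.6, -5.6, 1.2]
grip_width: 0.209
[-1.5800497  -5.63311341  1.20111525] [-1.45034552  0.1792417  -0.07240363]
```

```bash
python3 -m crank '0 0 0 0 -0.004 -0.0007 1;0 0 0 0 -0.008 -0.0014 1;0 0 0 0 -0.012 -0.0021 1;0 0 0 0 -0.015 -0.0026 1;0 0 0 0 -0.0185 -0.0032 1;0 0 0 0 -0.0185 -0.0032 1;0 0 0 0 -0.0185 -0.0032 1'
python3 - <<'E'
from h import *
s=read_state();print(s['wrist_force'],s['moment']);g=s['position']
a=read_camera('scene');b=read_camera('side');w=read_camera('wrist');save(a,'s5');save(b,'d5');save(w,'w5')
print(proj(a,g+[0,0,-42]),proj(b,g+[0,0,-42]))
c=a['pixels'][150:230,230:350,::-1];d=w['pixels'][60:260,180:380,::-1]
r=lambda x,s:cv2.resize(x,s,interpolation=cv2.INTER_CUBIC)
cv2.imwrite('pics/c5.png',np.hstack([r(c,(480,320)),r(d,(320,320))]))
E
```

```text
t: 16.8
position: [580.2, 71.3, 276.0]
eef_rot: [-0.495, 0.499, -0.501, 0.504]
wrist_force: [-1.9, -1.4, 1.5]
grip_width: 0.213
[-1.92675725 -1.37289124  1.51596243] [-0.30483409  0.38654106 -0.01049639]
[279.84328704 198.52009123] [218.06093015 174.06929191]
```

View pics/c5.png

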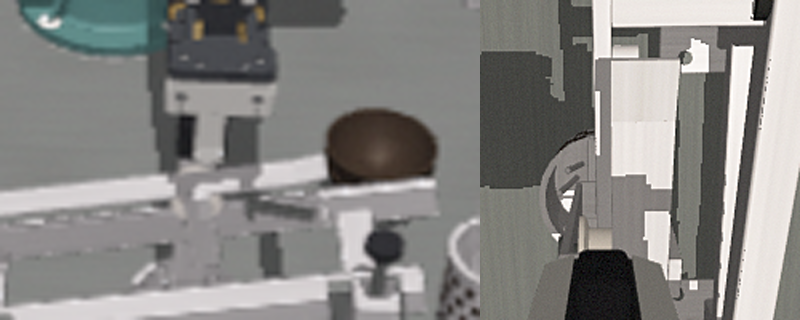

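That used up my 12 viewed pictures. The wheel is under the keeper and past the latch nose, and the along-rail force has dropped back from −5.6 to −1.4 N. I'll compare the latch pixels numerically with the first picture, where the latch was up.

Run:
```python
from h import *
a=cv2.imread('pics/scene1.png',0).astype(int);b=cv2.imread('pics/s5.png',0).astype(int)
print(a[195:208,286:312:2]);print(b[195:208,286:312:2])
```

```text
[[211 212 211 211 208 207 207 205 201 180 150 137  84]
 [207 207 204 204 188 180 175 149 145 139 131 130  94]
 [180 175 160 145 141 139 135 136 146 144 130 127 162]
 [139 132 134 129 140 137 128 149 182 178 132 133 204]
 [136 124 147 116 165 148 128 134 130 135 148 147 157]
 [152 136 128  79  76  92 108 141 131 130 137 138 149]
 [148 149 135  86  82  80  74  76  91 101 123 133 171]
 [142 142 134  82  89  83  83  82  79  76  76 109 163]
 [141 141 133  85 121 109 106  88  83  88  83 104 163]
 [141 139 140  91 140 140 139 120 109 105  88 115 147]
 [140 140 140 127 139 138 137 138 139 139 120 130 144]
 [139 139 139 138 138 140 141 140 139 137 137 140 141]
 [139 142 140 139 138 137 149 141 138 125 119 133 132]]
[[211 211 133 131 210 208 207 205 205 188 172 136  95]
 [209 207 132 132 199 188 179 164 148 141 134 130  91]
 [190 176 131 127 130 134 138 132 141 146 130 124 157]
 [111 106  84  75  80 108 132 128 170 183 131 134 203]
 [ 88  89  85  76  98 169 128 133 134 127 137 151 166]
 [131 136 128  79  84  89 107 143 146 135 139 139 147]
 [135 150 138  87  82  74  77  84  89 118 134 132 162]
 [139 141 133  80  88  81  85  81  75  78  83 103 163]
 [141 140 133  85 122 104  97  89  82  86  81 101 164]
 [141 140 140  89 140 140 131 122 104  98  88 114 159]
 [141 140 140 124 139 139 137 138 138 131 120 129 143]
 [139 139 140 138 138 139 140 143 140 138 137 139 140]
 [139 140 142 138 135 134 132 156 145 132 127 133 131]]
```

```bash
python3 - <<'E'
from h import *
a=read_camera('scene')
for x in (581,590):
  o,d=ray(a,(292,200.5));print('nose',o+d*(x-o[0])/d[0])
  o,d=ray(a,(338.2,195.4));print('end',o+d*(x-o[0])/d[0])
print(read_state()['position'],read_state()['wrist_force'])
E
python3 -m crank '0 0 0 0 0 0.0003 1;0 0 0 0 0 0.0003 1'
```

```text
nose [581.         107.09336468 228.27981761]
end [581.         238.57030027 252.86010579]
nose [590.         106.09150193 236.32781997]
end [590.         236.27345036 260.66600366]
[580.23103421  71.52865155 276.05941611] [-2.42834382 -1.9945733   2.15447657]
t: 17.2
position: [580.2, 71.7, 276.2]
eef_rot: [-0.496, 0.499, -0.501, 0.504]
wrist_force: [-2.0, -1.0, 0.3]
grip_width: 0.213
```

```bash
python3 -m crank '0 0 0 0 0 0 -1;0 0 0 0 0 0 -1;0 0 0 0 0 0 -1;0 0 0 0 0 0 -1;0 0 0 0 0 0 -1;0 0 0 0 0 0 -1;0 0 0 0 0 0 -1;0 0 0 0 0 0 -1;0 0 0 0 0 0 -1;0 0 0 0 0 0 -1'
python3 - <<'E'
from h import *
np.set_printoptions(precision=1,suppress=True)
print(read_state()['wrist_force'])
a=read_camera('scene');b=read_camera('side');save(a,'s6');save(b,'d6')
for p,n in((a,'scene'),(b,'side')):
  print(n,[(np.round(r['point']).tolist(),round(r['confidence'],2)) for r in recognise(p,'grip')[:4]],'wheel@',[(k,proj(p,[580,-124+k*.984,255.5-(370-k)*.174+12])) for k in(0,100,195)])
E
```

```text
t: 18.2
position: [580.2, 71.7, 276.2]
eef_rot: [-0.496, 0.499, -0.501, 0.504]
wrist_force: [0.1, 0.2, 0.3]
grip_width: 0.991
[0.1 0.2 0.3]
scene [([214.0, 182.0], 0.98), ([246.0, 221.0], 0.7), ([190.0, 202.0], 0.7), ([172.0, 179.0], 0.4)] wheel@ [(0, array([213.4, 204.5])), (100, array([246.6, 201. ])), (195, array([278.7, 197.7]))]
side [([237.0, 189.0], 0.94), ([313.0, 205.0], 0.92), ([297.0, 188.0], 0.85)] wheel@ [(0, array([248.9, 156.8])), (100, array([234.1, 164.6])), (195, array([218.7, 172.8]))]
```

```bash
python3 -m crank '0 0 0 0 0 0.02 -1;0 0 0 0 0 0.05 -1;0 0 0 0 0 0.09 -1;0 0 0 0 0 0.12 -1;0 0 0 0 0 0.12 -1;0 0 0 0 0 0.12 -1;0 0 0 0 0 0.12 -1;0 0 0 0 0 0.12 -1;0 0 0 0 0 0.12 -1;0 0 0 0 0 0.12 -1;0 0 0 0 0 0.12 -1;0 0 0 0 0 0.12 -1;0 0 0 0 0 0.12 -1;0 0 0 0 0 0.12 -1;0 0 0 0 0 0.12 -1;0 0 0 0 0 0.12 -1;0 0 0 0 0 0.12 -1;0 0 0 0 0 0.12 -1;0 0 0 0 0 0.12 -1;0 0 0 0 0 0.12 -1'
cat > chk.py <<'E'
from h import *
import sys
k=sys.argv[1]
a=read_camera('scene');b=read_camera('side');save(a,'s'+k);save(b,'d'+k)
for p,n in((a,'scene'),(b,'side')):
  for t in('grip','axle'):print(n,t,[(np.round(r['point']).tolist(),round(r['confidence'],2)) for r in recognise(p,t)[:4]])
  print([proj(p,[580,-124,191+56+i]).round(0) for i in(0,)])
# black grip blob in scene near the stop
for f,c in((a,(185,160,235,215)),(b,(230,110,290,165))):
  g=f['pixels'].max(2);x0,y0,x1,y1=c;m=(g[y0:y1,x0:x1]<50).astype(np.uint8)
  n,l,s,ct=cv2.connectedComponentsWithStats(m)
  print([(s[i,4],(ct[i]+[x0,y0]).round(1).tolist()) for i in range(1,n) if s[i,4]>12])
o=cv2.imread('pics/scene1.png',0).astype(int);d=abs(cv2.imread('pics/s'+k+'.png',0).astype(int)-o)>25
m=cv2.morphologyEx(d.astype(np.uint8),cv2.MORPH_OPEN,np.ones((3,3)))
n,l,s,ct=cv2.connectedComponentsWithStats(m);print('changed (x,y,w,h,area):',s[1:].tolist())
E
python3 chk.py 7
```

```text
t: 20.4
position: [580.2, 71.7, 396.2]
eef_rot: [-0.496, 0.499, -0.501, 0.504]
wrist_force: [-0.4, 0.5, 0.4]
grip_width: 0.999
scene grip [([190.0, 201.0], 0.71), ([210.0, 225.0], 0.69)]
scene axle [([191.0, 206.0], 0.92), ([216.0, 175.0], 0.68)]
[array([213., 193.])]
side grip [([317.0, 205.0], 0.92), ([296.0, 186.0], 0.8), ([251.0, 178.0], 0.62)]
side axle [([252.0, 181.0], 0.88), ([295.0, 187.0], 0.69), ([316.0, 204.0], 0.56)]
[array([249., 146.])]
[(np.int32(66), [189.2, 165.5]), (np.int32(91), [211.8, 191.5])]
[(np.int32(23), [250.1, 144.6])]
changed (x,y,w,h,area): [[78, 0, 252, 140, 11612], [266, 0, 62, 6, 171], [183, 6, 24, 12, 211], [87, 11, 5, 4, 17], [261, 13, 3, 5, 15], [261, 19, 3, 3, 9], [269, 19, 3, 4, 12], [275, 41, 3, 5, 15], [83, 80, 30, 39, 447], [121, 83, 15, 19, 196], [287, 82, 10, 4, 39], [114, 91, 5, 3, 15], [107, 97, 15, 4, 45], [101, 99, 4, 3, 12], [262, 103, 10, 8, 60], [232, 109, 4, 5, 18], [244, 110, 6, 16, 67], [232, 122, 13, 11, 116], [248, 138, 23, 6, 87], [282, 140, 8, 23, 133], [269, 140, 48, 60, 1189], [217, 142, 19, 16, 262], [127, 145, 82, 20, 1066], [249, 145, 19, 17, 216], [112, 157, 12, 10, 98], [278, 158, 3, 3, 9], [227, 164, 12, 13, 139], [251, 164, 17, 15, 243], [227, 178, 12, 13, 117], [206, 184, 12, 12, 116], [208, 197, 8, 3, 24], [214, 208, 3, 3, 9], [293, 208, 10, 12, 77], [270, 211, 20, 11, 108], [243, 217, 5, 7, 30], [199, 226, 8, 7, 44], [272, 231, 35, 14, 294], [209, 240, 10, 10, 56], [283, 250, 13, 7, 74], [275, 253, 3, 3, 9], [205, 255, 14, 6, 57]]
```

```bash
python3 -m crank '0 0 0 0 0 0 -1;0 0 0 0 0 0 -1;0 0 0 0 0 0 -1;0 0 0 0 0 0 -1;0 0 0 0 0 0 -1;0 0 0 0 0 0 -1;0 0 0 0 0 0 -1;0 0 0 0 0 0 -1;0 0 0 0 0 0 -1;0 0 0 0 0 0 -1;0 0 0 0 0 0 -1;0 0 0 0 0 0 -1;0 0 0 0 0 0 -1;0 0 0 0 0 0 -1;0 0 0 0 0 0 -1;0 0 0 0 0 0 -1;0 0 0 0 0 0 -1;0 0 0 0 0 0 -1;0 0 0 0 0 0 -1;0 0 0 0 0 0 -1'
python3 chk.py 8 | grep -v changed
python3 - <<'E'
from h import *
a=cv2.imread('pics/scene1.png',0).astype(int);b=cv2.imread('pics/s8.png',0).astype(int);c=cv2.imread('pics/s7.png',0).astype(int)
print('rail area motion 7->8',(abs(b-c)[160:270,180:260]>30).sum(),'latch diff',abs(a-b)[199:206,290:308].max())
for n,r in dict(mug=(158,165,185,192),bowls=(130,180,168,218),ladle=(125,243,150,308),plates=(348,232,400,280),spray=(360,163,384,208),plain=(340,203,369,237),red=(180,160,205,224),purple=(205,140,226,190)).items():
  d=abs(a-b)[r[1]:r[3],r[0]:r[2]]>30;print(n,d.sum(),d.size)
E
```

```text
t: 22.7
position: [580.2, 71.7, 396.2]
eef_rot: [-0.496, 0.499, -0.501, 0.504]
wrist_force: [0.2, -1.2, -0.2]
grip_width: 1.0
scene grip [([216.0, 178.0], 0.92), ([211.0, 225.0], 0.64)]
scene axle [([212.0, 229.0], 0.75), ([192.0, 204.0], 0.75), ([216.0, 172.0], 0.66)]
[array([213., 193.])]
side grip [([250.0, 182.0], 0.91), ([298.0, 188.0], 0.88), ([316.0, 207.0], 0.82), ([263.0, 277.0], 0.47)]
side axle [([294.0, 188.0], 0.95), ([250.0, 179.0], 0.88), ([315.0, 206.0], 0.83)]
[array([249., 146.])]
[(np.int32(65), [189.2, 165.5]), (np.int32(90), [211.4, 191.7])]
[(np.int32(25), [250.2, 144.5])]
rail area motion 7->8 22 latch diff 66
mug 0 729
bowls 0 1444
ladle 0 1625
plates 0 2496
spray 0 1080
plain 0 986
red 4 1600
purple 219 1050
```

```bash
python3 -c "
from h import *
print(sign_off())"
```

```text
the job is handed in; nothing more can be done
None
```

The steel hanger is hanging at the stop of the rail. I handed the job in at about 23 s of the 72 s allowed.

- **Putting it on:** I gripped the black grip, turned the hanger about 18° to line up with the rail and lowered it at the open upper end. The rail carried about 3 N at first touch. The slope felt like about 10°.
- **Running it down:** I led the wheel under the keeper strip and over the latch, with no more than about 7.5 N on the rail in the readings between moves. It passed the latch and I held it about 197 mm from the low point.
- **Latch before release:** The along-rail force had dropped back from −5.6 N to −1.4 N. The latch pixels also matched the first picture, where it was up. I then opened the gripper with about 4 to 5 N on the rail.
- **At the stop:** The grip showed within 2 px of where it should be at the stop in both cameras. The rail area was nearly still between two looks 2 s apart, and the gripper is about 0.2 m away.

The mug, large bowls, ladle, plates, spray bottle and plain basket were unchanged in the picture, and the red hanger nearly so.

Three checks are less certain:
- **Purple hanger:** The pixels around it changed, probably from the arm and its shadow. The network still found it in the same place in the side camera.
- **Small bowls:** I did not compare these, because the arm and hanger were in front of them.
- **Latch at the end:** The final pixel comparison had some change (up to 66 grey levels in a few pixels). I had used all my picture views and could not look closer.

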